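# Seat the reference thermometer in the full-depth well of a heating block

### The job

Take the reference thermometer out of its green stand and put it into the heating block: push it gently down a probe well until you feel it bottom, and read the red line on its stem against the top of the block. Two of the three probe wells have spacers lying in the bottom and stop it short, with the line standing clear of the block; draw it out of those and try another, and leave it upright, fully home and let go in the well that takes it down to the line. Do not lean hard on the sensor tip, and leave the tubes and the other things on the bench where they are.

Things in the scene. Friction and masses are not known exactly. Their poses are not given: they have to be found in the camera images.
- thermometer: loose probe thermometer, 90 g, upright in one of the stand's three holes (any of them). Origin at the lowest point of its sensor tip, z up the stem. Steel stem 10 mm in diameter, round (hemispherical) tip, 0 to 80 mm above the origin; black handle 20 mm (its x) by 28 mm (its y), from 80 to 132 mm above the origin, orange top. More than 25 N on the sensor tip ruins it
- thermometer_handle (a point): middle of the thermometer's handle, 106 mm above its tip, axes as the thermometer's. Best gripped here across the 20 mm (fingers closing along x), firmly, with 60 N or more
- thermometer_line (a point): lower edge of the red line (3 mm wide) round the stem, on the stem's axis, 50 mm above the tip. Level with the top of the block when the tip is on the floor of a well without spacer
- heater: dry-block heater, fixed: aluminium block 95 mm (x) by 145 mm (y), top face 95 mm above the bench, in a white housing about 185 x 170 mm, sloped control panel on its -x side. Origin under the block's middle at bench level, z up. Two rows of three holes along y, 44 mm apart: three narrow probe wells at x = +20 mm and three 17 mm tube wells at x = -24 mm
- well_left (a point): centre of the mouth of the left (+y of the heater) probe well, level with the block's top face, axes as the heater's. All three probe wells run straight down, 12 mm in diameter, 50 mm deep to a hard flat floor, with a chamfer of 2 mm at the mouth
- well_middle (a point): centre of the mouth of the middle probe well. In the throat of each probe well, 11 mm below the top face, two sprung rubber pads press on the stem from its -x and +x sides: they resist the tip as it enters (tip 11 to 16 mm down) with up to about 8 N and then drag at the stem with about 2 to 6 N, down and up, so it neither falls in by itself nor slips out when let go
- well_right (a point): centre of the mouth of the right (-y of the heater) probe well. Hard metal spacers, not to be removed, lie on the floor of two of the three probe wells: one 10 to 18 mm high, the other 20 to 28 mm. Which wells they lie in differs every time and cannot be told from the poses: a thermometer bottoms on them with its line that far above the block
- stand: green plastic stand, fixed to the bench, 74 x 172 mm and 50 mm high, origin under its middle at bench level, with three upright holes (11.5 mm in diameter, 40 mm deep, floor 10 mm above the bench) in a row along its y at -55, 0 and +55 mm; they hold the thermometer, the marker and the brush, in any order
- marker: bystander: blue and white marker pen, 10 mm in diameter and 125 mm long, upright in the stand; origin at its lower end
- brush: bystander: small wooden-handled brush, 10 mm in diameter and 137 mm long, upright in the stand; origin at its lower end
- tube_a: bystander: closed tube with red cap, 15 mm in diameter, standing in a tube well of the heater, its cap 15 mm above the block; origin at its lower end
- tube_b: bystander: the same with yellow cap
- petri_dish: bystander: glass dish with seeds, 93 mm in diameter and 15 mm high, on the bench; origin under its middle
- tweezers: bystander: dark steel tweezers 128 mm long along their x, flat on the bench; origin at the middle, on the bench
- beaker: bystander: glass beaker 72 mm in diameter and 90 mm high; origin under its middle
- plant_pot: bystander: empty terracotta-coloured pot 80 mm in diameter and 70 mm high; origin under its middle

How it is judged:
By the outcome, as a careful person would: the job done as asked, in the order asked, and still so for the second after the job is handed in, with the robot touching nothing.
It also fails if it takes over 69 s, if anything falls off the work surface, if the arm or the gripper's body presses on something with over 40 N, if the wrist force passes 120 N, or if a joint passes its speed limit or range.

### The arm

A 6-joint arm with a two-finger parallel gripper is mounted at the origin on the work surface. World frame = base frame: x ahead of the robot, y to its left, z up, the work surface at z = 0. Lengths are in m, angles in rad, forces in N, time in s.
With the tool pointing down it reaches from about 0.275 to 0.825 m from the base axis. Payload 4.9 kg.
Tool frame: the origin (TCP) lies midway between the tips of the shut fingers; the grasp point (between the pads) lies 19 mm behind it (grip_point_offset is the distance from the TCP to the grasp point, in m); z points along the fingers, x is the direction in which the jaws open and shut, and the axes are right-handed (so a half turn about z gives the same grasp; the last joint's range is limited). The gripper opens to 85 mm and grips with 20 to 120 N. Pads are 22 mm wide; open, the fingers measure 114 mm over their backs; the gripper's body (76 mm by 85 mm) begins 54 mm behind the grasp point. The pads swing forward as they close: fully open they stand 13 mm farther back than shut.
Start: joints at [1.13, 0.326, -0.193, 1.052, 0, 1.437], TCP at [0.166, 0.524, 0.206] pointing down, gripper open.
Joint ranges: [-2.65, 2.65], [-0.97, 1.79], [-1.3, 1.35], [-1.93, 2.1], [-1.47, 1.37], [-3.14, 3.14]. Speed limits (rad/s): [2.57, 2.57, 3.14, 3.14, 3.14, 3.14].

### API

Orientations are given as a rotation vector (axis times angle).
In Python, from cell import * gives the robot as it stands. Calls block until the motion is done:
- movep(position, orientation): joint-space move of the TCP to a pose.
- move_l(position, velocity=0.15, rot=None, until_force=None): straight line of the TCP; rot=None keeps the orientation; velocity is the mean speed in m/s. With until_force (N) it stops when the force on the tool has changed by that much, and returns True; else False.
- set_joints(angles): joint-space move.
- let_go() and grab(newtons=None): open the fingers fully, or close them until they stop; newtons is the grip in N (None keeps the last).
- sleep(seconds).
- ik(position, orientation): joint angles nearest the present ones, or None.
- get_state(): the state.
- grab_frame(name): name is "scene" or "top" or "wrist"; returns a dict with "img" (384x512x3 uint8, red, green, blue), "fx", "fy", "cx", "cy" (pixels), "k1" (the pictures are not rectified: a ray, as slopes to the right and down, at radius r is drawn at 1 + k1 r^2 times it, then the intrinsics apply), "cam_to_world" (4x4, takes a point from camera to world coordinates); the wrist camera has in their place "T_tool_cam" (4x4, takes a point from camera to tool coordinates, whose origin is the TCP and whose axes are the tool frame's). Camera axes: x right, y down, z forward; pixel columns grow to the right and rows downward; lengths in m; the calibration is good to about 2 mm. A picture is of the moment at which its call begins: read the wrist's pose just before it. There is no depth.
A pose or a line that the arm cannot do raises MotionError and nothing moves.
- sign_off(): hands the job in, once; it reports no verdict.
Trained networks look in the newest picture that a camera, given by its name, has taken for a name from the list of things; names that differ only in an ending like _2 or _b are one class to them, and where a whole thing is asked for, a point or a joint stands for the part that bears it (a point fixed in the world has none). Each returns a list of dicts, best first, with "score" (0 to 1); they miss things now and then, are a little off and sometimes report something else, mostly with a low value. They report only what shows in the picture. A call takes as long as a camera call.
- spot_in(camera, name): "centre" ([column, row] in pixels, amid what is visible of it).
- silhouettes(camera, name): "mask" (384x512 bool, what is visible of it) and "centre" ([column, row] in pixels, amid what is visible of it).
- tip_of(camera, name): "centre" ([column, row] in pixels: a listed point, or the origin of a listed thing).
The state is a dict: "clock": time; "q": joint angles; "joint_velocities": joint speeds; "tau": joint torques, N m; "position": TCP position; "eef_rot": TCP orientation; "contact_force": force on the tool from outside, world axes, zero at the start; "wrist_torque": the same for the moment, N m; "finger_gap": opening from 0.0 (shut) to 1.0 (fully open).
Only numpy, scipy, OpenCV 4.12 (cv2) and the standard library are available. Lean on these libraries where they do the work, as an engineer would, in place of code of your own. Each camera call takes 0.05 s, during which the arm holds its last target.

## Working session

There is one attempt and no reset: what is moved stays moved. The work goes in short steps, each a Python script; the robot and the scene stay as the last script left them, time stands still between calls to the robot, and variables do not carry over. Pictures are saved under pics/ and viewed, and the job is handed in when it is done.

```bash
ls; mkdir -p pics; python3 - <<'E'
from cell import *
import cv2
s=get_state();print(s)
for n in("scene","top","wrist"):
    f=grab_frame(n);cv2.imwrite(f"pics/{n}0.png",f["img"][...,::-1])
    print(n,f["fx"],f["cx"],f["cy"],f["k1"],f.get("cam_to_world",f.get("T_tool_cam")))
    for o in("thermometer","thermometer_handle","heater","well_left","well_middle","well_right","stand","marker","brush","tube_a"):
        print(o,[(d["centre"],round(d["score"],2)) for d in tip_of(n,o)[:3]])
E
```

```text
pics
{'clock': 0.0, 'q': array([ 1.12980722e+00,  3.26927656e-01, -1.93601372e-01,  1.05199886e+00,
       -1.19162632e-05,  1.43656964e+00]), 'joint_velocities': array([-1.68422172e-03, -7.36311602e-04, -7.49903425e-04, -3.54120388e-04,
       -8.12977687e-05, -3.15173869e-04]), 'tau': array([-2.61691006e-03, -4.43402624e+01,  2.62442082e+01,  1.56575942e-02,
       -3.28661654e-04, -2.21316725e-06]), 'position': array([0.16581931, 0.5237431 , 0.20490407]), 'eef_rot': array([ 2.53407876e+00,  1.85547395e+00, -2.38026777e-03]), 'contact_force': array([-0.23201606, -0.75049878, -1.0391887 ]), 'wrist_torque': array([ 0.04568967,  0.02207679, -0.03265789]), 'finger_gap': 1.0019625386235698}
scene 370.1002052627314 254.37111370710804 191.06976646923215 -0.03571045988473333 [[ 5.99287789e-01  4.88281726e-01 -6.34377728e-01  1.30258796e+00]
 [ 8.00533592e-01 -3.65867681e-01  4.74643875e-01 -4.66479808e-01]
 [-3.38377788e-04 -7.92288960e-01 -6.10145958e-01  7.75643739e-01]
 [ 0.00000000e+00  0.00000000e+00  0.00000000e+00  1.00000000e+00]]
thermometer [([173.7, 235.7], 0.69), ([134.0, 243.8
[... 990 characters left out ...]
 [([239.8, 175.3], 0.88)]
stand [([351.9, 207.4], 0.77), ([237.3, 174.7], 0.4)]
marker [([366.5, 213.7], 0.55)]
brush [([349.5, 207.9], 0.53)]
tube_a [([214.4, 200.9], 0.49), ([242.1, 192.1], 0.4), ([224.7, 192.7], 0.37)]
wrist 287.9467404241328 255.56585478843593 189.4513464310778 -0.023326141717376993 [[ 9.99999907e-01  8.62436517e-05 -4.23046987e-04 -9.74861389e-04]
 [ 3.71485833e-05  9.59024928e-01  2.83321700e-01 -7.06249468e-02]
 [ 4.30147304e-04 -2.83321690e-01  9.59024836e-01 -1.68796892e-01]
 [ 0.00000000e+00  0.00000000e+00  0.00000000e+00  1.00000000e+00]]
thermometer []
thermometer_handle []
heater []
well_left []
well_middle []
well_right []
stand []
marker []
brush []
tube_a []
```

View pics/scene0.png

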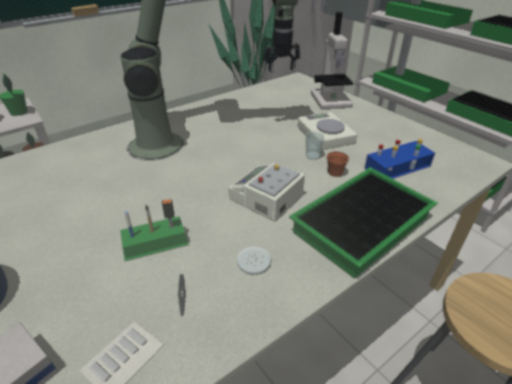

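View pics/top0.png

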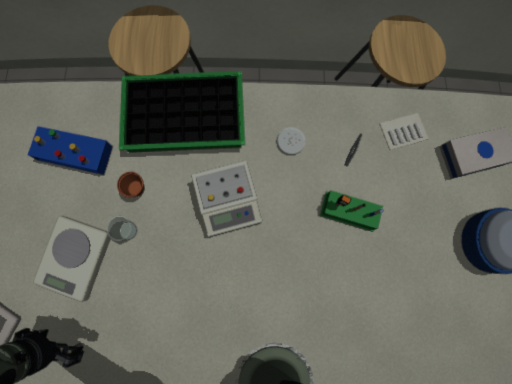

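```bash
cat > h.py <<'E'
from cell import *
import cv2, numpy as np
from scipy.spatial.transform import Rotation as R
def camT(f,st=None):
    if "cam_to_world" in f: return np.array(f["cam_to_world"])
    T=np.eye(4);T[:3,:3]=R.from_rotvec(st["eef_rot"]).as_matrix();T[:3,3]=st["position"]
    return T@np.array(f["T_tool_cam"])
def K(f): return np.array([[f["fx"],0,f["cx"]],[0,f["fy"],f["cy"]],[0,0,1.]])
def D(f): return np.array([f["k1"],0,0,0,0.])
def ray(f,T,px):
    u=cv2.undistortPoints(np.array([[px]],float),K(f),D(f))[0,0]
    return T[:3,3],T[:3,:3]@np.array([u[0],u[1],1.])
def onz(f,T,px,z):
    o,d=ray(f,T,px);return o+d*(z-o[2])/d[2]
def proj(f,T,P):
    Ti=np.linalg.inv(T);p=np.atleast_2d(P)@Ti[:3,:3].T+Ti[:3,3]
    return cv2.projectPoints(p,np.zeros(3),np.zeros(3),K(f),D(f))[0][:,0]
def snap(n,name=None):
    st=get_state();f=grab_frame(n);
    if name: cv2.imwrite(f"pics/{name}.png",f["img"][...,::-1])
    return f,camT(f,st)
def tri(rays):
    A=np.zeros((3,3));b=np.zeros(3)
    for o,d in rays:
        d=d/np.linalg.norm(d);M=np.eye(3)-np.outer(d,d);A+=M;b+=M@o
    return np.linalg.solve(A,b)
def down(yaw): # tool x at angle yaw in world, z down
    c,s=np.cos(yaw),np.sin(yaw)
    return R.from_matrix(np.array([[c,s,0],[s,-c,0],[0,0,-1.]])).as_rotvec()
E
python3 - <<'E'
from h import *
f,T=snap("top");g,U=snap("scene")
for n,z,a,b in [("left",.095,(206.5,182.4),(286,171.4)),("mid",.095,(222.6,174.3),(279,177.7)),("right",.095,(239.8,175.3),(274.1,187.3)),("stand",0,(351.9,207.4),(154.6,244.2)),("handle",.116,(338.3,203.3),(167.7,204.8)),("heater",0,(227.8,190.8),(269.1,202.6))]:
    print(n,onz(f,T,a,z).round(3),onz(g,U,b,z).round(3))
i=f["img"][...,::-1]
cv2.imwrite("pics/topz.png",cv2.resize(i[150:250,180:400],None,fx=3.6,fy=3.6,interpolation=2))
i=g["img"][...,::-1]
cv2.imwrite("pics/scz.png",cv2.resize(i[150:270,110:310],None,fx=4,fy=4,interpolation=2))
E
```

```text
left [0.586 0.208 0.095] [0.573 0.208 0.095]
mid [0.611 0.162 0.095] [0.586 0.167 0.095]
right [0.609 0.111 0.095] [0.616 0.123 0.095]
stand [ 0.532 -0.251  0.   ] [ 0.525 -0.246  0.   ]
handle [ 0.526 -0.174  0.116] [ 0.522 -0.185  0.116]
heater [0.58  0.149 0.   ] [0.575 0.138 0.   ]
```

View pics/topz.png

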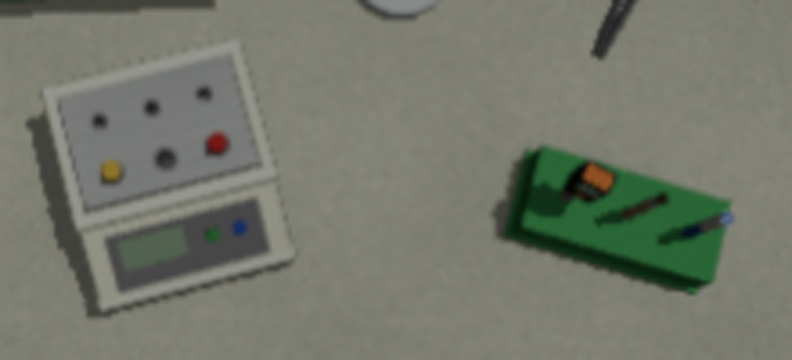

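View pics/scz.png

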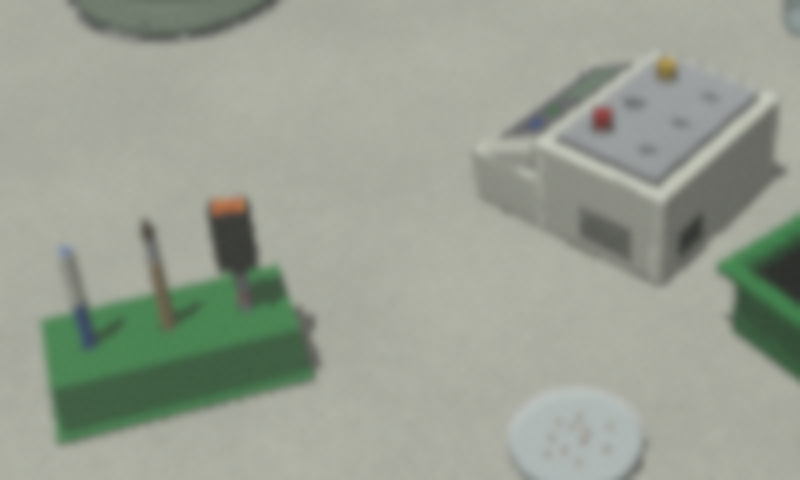

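```bash
python3 - <<'E'
from h import *
f,T=snap("top")
for n,a in [("l",(207.8,183.6)),("m",(221.9,179.7)),("r",(236.7,175.8))]: print(n,onz(f,T,a,.095).round(4))
movep([0.59,0.16,0.25],down(np.radians(15)));print(get_state()["clock"])
f,T=snap("wrist","w1");print(T[:3,3])
for o in("well_left","well_middle","well_right"):
    print(o,[(d["centre"],round(d["score"],2),onz(f,T,d["centre"],.095).round(4)) for d in tip_of("wrist",o)[:3]])
movep([0.535,-0.19,0.26],down(np.radians(-16.6)));print(get_state()["clock"])
f,T=snap("wrist","w2");print(T[:3,3])
for o in("thermometer_handle","thermometer"):
    print(o,[(d["centre"],round(d["score"],2),onz(f,T,d["centre"],.116).round(4)) for d in tip_of("wrist",o)[:3]])
E
```

```text
l [0.5824 0.2046 0.095 ]
m [0.5947 0.1636 0.095 ]
r [0.6072 0.1203 0.095 ]
3.8167
[0.57185005 0.22919803 0.41881604]
well_left [([257.7, 128.8], 0.78, array([0.5808, 0.2049, 0.095 ]))]
well_middle [([261.6, 167.1], 0.78, array([0.5964, 0.1644, 0.095 ]))]
well_right [([260.9, 206.6], 0.93, array([0.6084, 0.1179, 0.095 ]))]
5.35
[ 0.55684712 -0.12144188  0.42881627]
thermometer_handle [([253.5, 171.4], 0.65, array([ 0.5344, -0.1893,  0.116 ]))]
thermometer [([255.0, 157.2], 0.65, array([ 0.5405, -0.1745,  0.116 ]))]
```

View pics/w1.png

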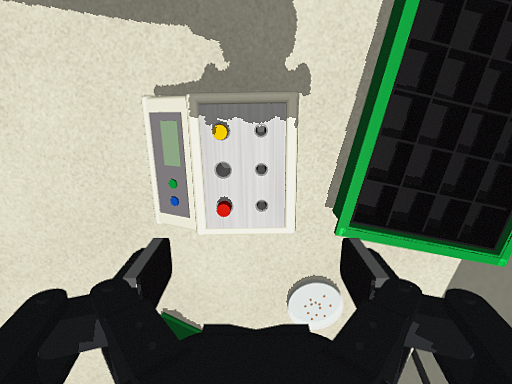

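View pics/w2.png

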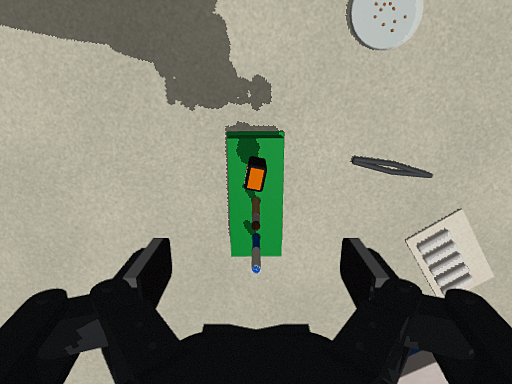

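```bash
python3 - <<'E'
import cv2
a=cv2.imread("pics/w1.png")[90:240,190:310]; b=cv2.imread("pics/w2.png")[115:275,215:300]
cv2.imwrite("pics/w1z.png",cv2.resize(a[30:130,50:90],None,fx=6,fy=6,interpolation=0))
cv2.imwrite("pics/w2z.png",cv2.resize(b[30:90,10:70],None,fx=9,fy=9,interpolation=0))
E
```

```text
(no output)
```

View pics/w1z.png

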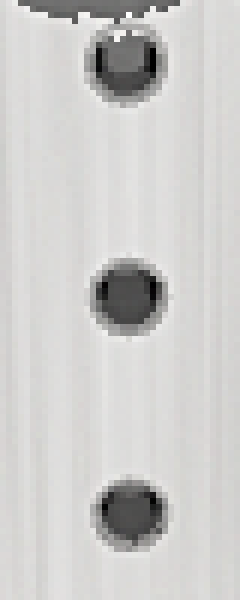

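View pics/w2z.png

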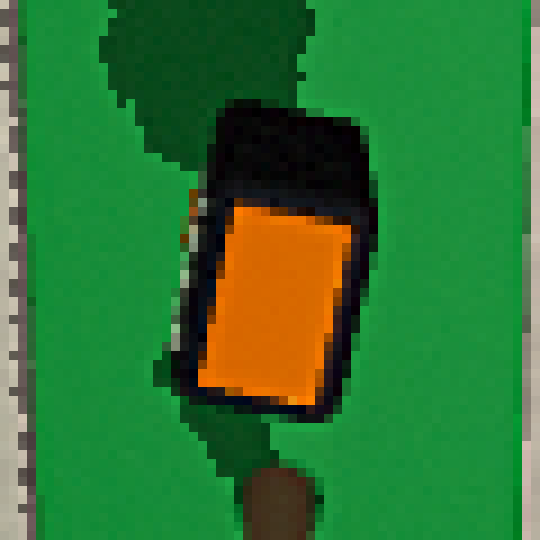

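```bash
cat > m.py <<'E'
from h import *
f,T=snap("wrist")
c=[(234,200),(352,224),(322,404),(198,384)]
P=np.array([onz(f,T,(225+x/9-.5,145+y/9-.5),.142) for x,y in c])
print(P.round(4),P.mean(0))
x=(P[1]-P[0]+P[2]-P[3])/2; y=(P[0]-P[3]+P[1]-P[2])/2
print(np.linalg.norm(x),np.linalg.norm(y),np.degrees(np.arctan2(x[1],x[0])),np.degrees(np.arctan2(y[1],y[0]))-90)
# wells, using known w1 camera pose
Tw=np.array(f["T_tool_cam"])
A=np.eye(4);A[:3,:3]=R.from_rotvec(down(np.radians(15))).as_matrix();A[:3,3]=np.array([0.57185005,0.22919803,0.41881604])-A[:3,:3]@Tw[:3,3]
print(A[:3,3])
W=np.array([onz(f,A@Tw,p,.095) for p in [(260.67,130.0),(260.9,169.0),(261.0,205.0)]])
print(W.round(4),np.linalg.norm(np.diff(W,axis=0),axis=1)); d=W[0]-W[2];print(np.degrees(np.arctan2(d[1],d[0]))-90)
E
python3 m.py
```

```text
[[ 0.5348 -0.1779  0.142 ]
 [ 0.5468 -0.1843  0.142 ]
 [ 0.5376 -0.2037  0.142 ]
 [ 0.5246 -0.1974  0.142 ]] [ 0.53593897 -0.19080211  0.142     ]
0.01404744795611987 0.021735394066799835 -27.076023782006192 -26.4748020973472
[0.58889627 0.16023367 0.25001888]
[[0.5844 0.2044 0.095 ]
 [0.5962 0.1619 0.095 ]
 [0.6079 0.1197 0.095 ]] [0.04408991 0.04382649]
15.538876482481129
```

```bash
python3 - <<'E'
from h import *
y=np.radians(-26.8)
movep([0.536,-0.191,0.20],down(y))
s=get_state();print(s["clock"],s["position"],R.from_rotvec(s["eef_rot"]).as_matrix().round(4).tolist(),s["contact_force"])
f,T=snap("wrist","w3")
img=f["img"][...,::-1].copy()
c,s_=np.cos(y),np.sin(y)
cor=np.array([[.536+a*c-b*s_,-.191+a*s_+b*c,.142] for a,b in((-.01,-.014),(.01,-.014),(.01,.014),(-.01,.014))])
cv2.polylines(img,[np.int32(proj(f,T,cor).round())],True,(255,255,0))
cv2.imwrite("pics/w3z.png",cv2.resize(img[90:290,170:340],None,fx=3,fy=3,interpolation=0))
m=cv2.inRange(f["img"],(180,80,0),(255,160,60));m[:60]=0
n,l,st,ce=cv2.connectedComponentsWithStats(m);i=1+st[1:,4].argmax()
print(st[i],ce[i],onz(f,T,ce[i],.142))
E
```

```text
5.9 [ 0.5351506  -0.19002821  0.19939509] [[0.894, -0.4481, -0.0029], [-0.448, -0.894, 0.0015], [-0.0032, -0.0001, -1.0]] [0.32296594 0.52139761 0.48326862]
[247 184  17  25 404] [254.8960396  195.46782178] [ 0.53554573 -0.19110145  0.142     ]
```

View pics/w3z.png

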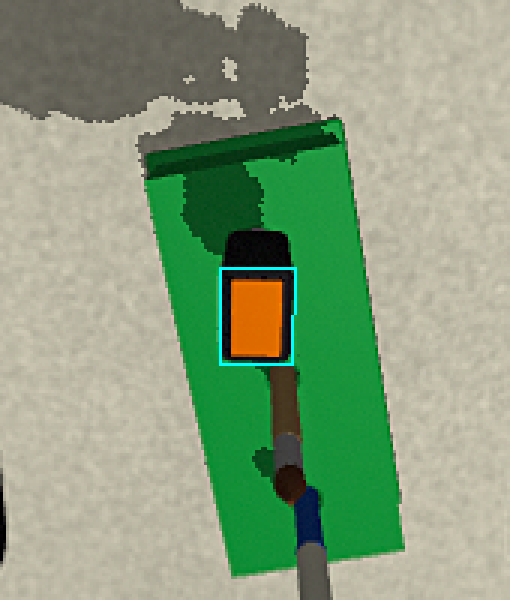

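```bash
python3 - <<'E'
from h import *
move_l([0.5365,-0.192,0.0975],0.12)
s=get_state();print(s["clock"],s["position"],s["contact_force"])
grab(80)
s=get_state();print(s["clock"],s["position"],s["contact_force"],s["finger_gap"])
f,T=snap("wrist","w4")
print(move_l([0.5365,-0.192,0.1975],0.08))
s=get_state();print(s["clock"],s["position"],s["contact_force"],s["finger_gap"])
f,T=snap("wrist","w5");snap("scene","s5")
E
```

```text
6.9583 [ 0.53723521 -0.19236078  0.09844023] [ 0.45263561 -0.16711838  0.47613817]
7.575 [ 0.53625405 -0.19194299  0.09773507] [-2.69933076  1.15544186  3.15098391] 0.21068687721997106
False
9.025 [ 0.53611959 -0.19180311  0.1968244 ] [ 0.17779249  0.80779837 -2.12785509] 0.21349329530866254
```

View pics/w5.png

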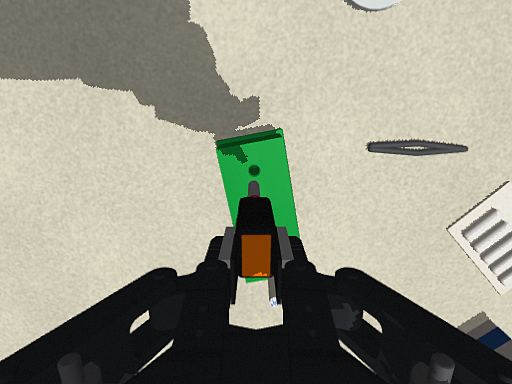

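View pics/s5.png

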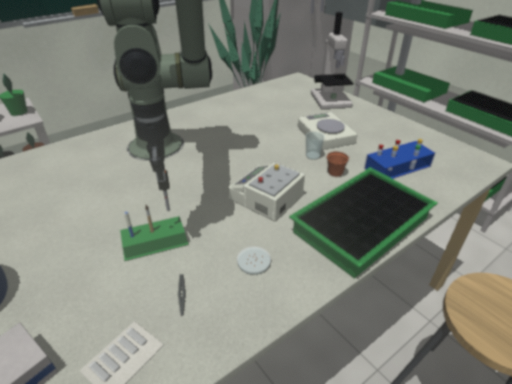

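```bash
python3 - <<'E'
from h import *
f,T=snap("wrist")
Tw=np.array(f["T_tool_cam"])
for p in [(0,0,.0877),(0,0,.0827),(0,-.005,.0827),(0,0,.0077),(-.005,-.005,.0827),(.005,-.005,.0827),(0,0,-.0443)]:
    print(p,proj(f,Tw,np.array(p)))
i=f["img"][...,::-1]
cv2.imwrite("pics/w5z.png",cv2.resize(i[160:290,210:300],None,fx=6,fy=6,interpolation=0)[:600])
E
```

```text
(0, 0, 0.0877) [[253.85572489 184.70892648]]
(0, 0, 0.0827) [[253.82527757 186.18407016]]
(0, -0.005, 0.0827) [[253.81560637 180.85579931]]
(0, 0, 0.0077) [[253.18428133 217.2646783 ]]
(-0.005, -0.005, 0.0827) [[248.27778166 180.85635923]]
(0.005, -0.005, 0.0827) [[259.35348954 180.85538772]]
(0, 0, -0.0443) [[252.35518392 257.53711437]]
```

View pics/w5z.png

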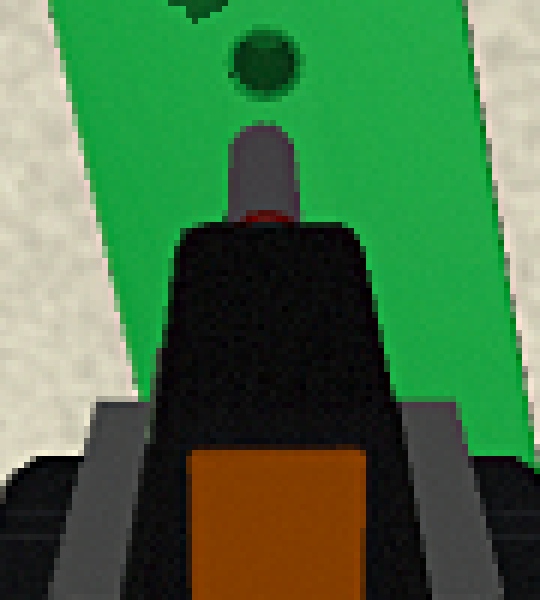

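```bash
cat >> h.py <<'E'
W={"left":np.array([.5844,.2044]),"middle":np.array([.5962,.1619]),"right":np.array([.6079,.1197])}
YAW=np.radians(15.3)
off=np.array([0.,0,0])
def goto(p,v=.1):
    """feedback-corrected straight move"""
    p=np.array(p,float);cmd=p.copy()
    move_l(cmd,v)
    for _ in range(2):
        sleep(.15);e=p-get_state()["position"]
        cmd=cmd+e
        if np.linalg.norm(e)<.0004:break
        move_l(cmd,.02)
    return cmd
E
python3 - <<'E'
from h import *
move_l([0.5365,-0.192,0.24],.15)
w=W["right"]
movep([*w,.24],down(YAW));print(get_state()["clock"])
cmd=goto([*w,.195]);s=get_state();print(s["clock"],cmd,s["position"],s["contact_force"])
print(R.from_rotvec(s["eef_rot"]).as_matrix().round(4).tolist())
f,T=snap("wrist","w6");snap("scene","s6")
i=f["img"][...,::-1]
cv2.imwrite("pics/w6z.png",cv2.resize(i[110:240,180:320],None,fx=4.5,fy=4.5,interpolation=0))
print("well px",proj(f,T,[*w,.095]),"tip",proj(f,np.array(f["T_tool_cam"]),[0,0,.0877]))
E
```

```text
10.825
12.225 [0.60786965 0.11961635 0.19489472] [0.60801362 0.11960535 0.1950185 ] [ 0.53640568  0.18006575 -1.87912287]
[[0.9646, 0.2638, 0.0003], [0.2638, -0.9646, -0.0], [0.0002, 0.0001, -1.0]]
well px [[254.82383429 180.31466371]] tip [[254.90718595 183.82774114]]
```

View pics/w6z.png

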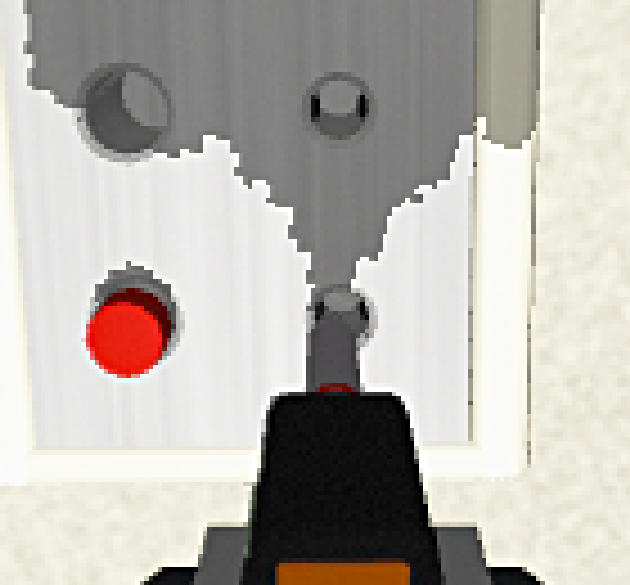

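```bash
python3 - <<'E'
from h import *
for k in range(2):
    f,T=snap("wrist");print(f["cx"],f["cy"],f["fx"],np.array(f["T_tool_cam"]).round(5).tolist())
i=f["img"][...,::-1]
cv2.imwrite("pics/w7z.png",cv2.resize(i[165:200,235:275],None,fx=15,fy=15,interpolation=0))
E
```

```text
255.56585478843593 189.4513464310778 287.9467404241328 [[1.0, 1e-05, -0.00015, 0.00065], [4e-05, 0.95894, 0.28362, -0.07045], [0.00015, -0.28362, 0.95894, -0.1688], [0.0, 0.0, 0.0, 1.0]]
255.56585478843593 189.4513464310778 287.9467404241328 [[1.0, 1e-05, -0.00015, 0.00065], [4e-05, 0.95894, 0.28362, -0.07045], [0.00015, -0.28362, 0.95894, -0.1688], [0.0, 0.0, 0.0, 1.0]]
```

View pics/w7z.png

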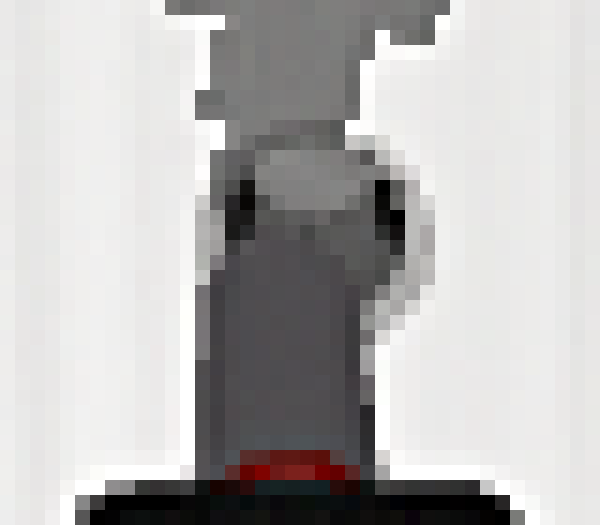

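```bash
python3 - <<'E'
from h import *
f,T=snap("wrist");Tw=np.array(f["T_tool_cam"])
def edge(y): # top row of sphere silhouette at tool y
    th=np.linspace(0,2*np.pi,40);ph=np.linspace(0,np.pi,20)
    P=np.array([[.005*np.sin(p)*np.cos(t),y+.005*np.sin(p)*np.sin(t),.0827+.005*np.cos(p)] for t in th for p in ph])
    return proj(f,Tw,P)[:,1].min()
for y in(-.002,-.001,0,.001):print(y,edge(y), "stem top pixel-edge row seen 179.5")
print("well in tool",onz(f,Tw,(255.5,179.8),.100),"tip x",onz(f,Tw,(253.5,185),.0827))
E
```

```text
-0.002 177.6346922313533 stem top pixel-edge row seen 179.5
-0.001 178.70671424733231 stem top pixel-edge row seen 179.5
0 179.77642673785184 stem top pixel-edge row seen 179.5
0.001 180.84383509759482 stem top pixel-edge row seen 179.5
well in tool [ 0.00054289 -0.00064734  0.1       ] tip x [-0.00126413 -0.0002712   0.0827    ]
```

```bash
sed -i 's/^YAW=/for k in W: W[k]=W[k]+np.array([.0016,.0008])\nYAW=/' h.py; python3 - <<'E'
from h import *
w=W["right"]
cmd=goto([*w,.188]);s=get_state();print(s["clock"],cmd,s["position"],s["contact_force"])
f,T=snap("wrist");i=f["img"][...,::-1]
cv2.imwrite("pics/w8z.png",cv2.resize(i[165:200,235:275],None,fx=15,fy=15,interpolation=0))
E
```

```text
12.875 [0.60951409 0.12050215 0.18809398] [0.60948591 0.12049785 0.18790602] [-0.92428798  0.29779221 -1.24420825]
```

View pics/w8z.png

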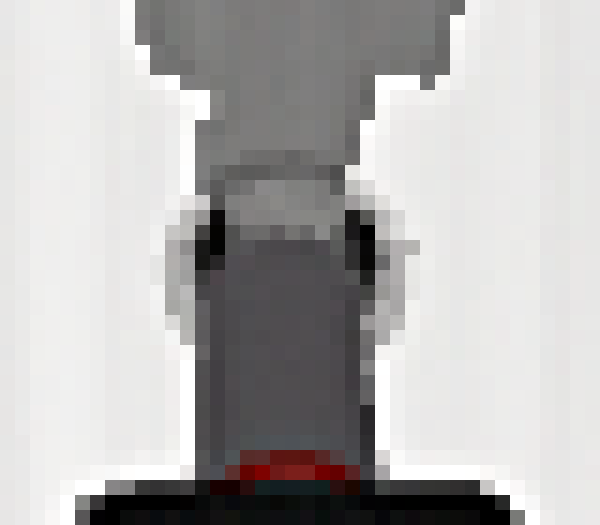

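```bash
cat >> h.py <<'E'
Z0=.1827
def rep(t):
    s=get_state();print(t,"t=%.2f"%s["clock"],s["position"].round(4),"depth %.1f"%((Z0-s["position"][2])*1e3),"F",s["contact_force"].round(1),"tau",s["wrist_torque"].round(2),flush=True)
def probe(cmd):
    c=np.array(cmd)
    c[2]=Z0-.020;h=move_l(c,.025,until_force=13);rep("entry %s"%h)
    if h:return h
    c[2]=Z0-.0525;h=move_l(c,.015,until_force=9);rep("bottom %s"%h)
    return h
E
python3 - <<'E'
from h import *
probe([*W["right"],.188])
sleep(.3);rep("rest")
E
```

```text
entry False t=14.08 [0.6095 0.1205 0.1625] depth 20.2 F [0.7 0.4 1.5] tau [ 0.03 -0.13  0.02]
bottom True t=14.86 [0.6097 0.1205 0.1574] depth 25.3 F [-1.3 -0.4  3.7] tau [-0.    0.17 -0.03]
rest t=15.16 [0.6097 0.1205 0.1574] depth 25.3 F [-1.2  0.3  5.8] tau [-0.04  0.19  0.  ]
```

```bash
python3 - <<'E'
from h import *
s=get_state();p=s["position"]
h=move_l([*W["right"],p[2]-.004],.01,until_force=8);rep("again %s"%h)
snap("scene","s9");f,T=snap("wrist","w9")
i=cv2.imread("pics/s9.png");cv2.imwrite("pics/s9z.png",cv2.resize(i[120:220,220:320],None,fx=6,fy=6))
E
```

```text
again True t=15.41 [0.6098 0.1205 0.1573] depth 25.4 F [-1.2 -0.6  5.4] tau [-0.02  0.4  -0.01]
```

View pics/s9z.png

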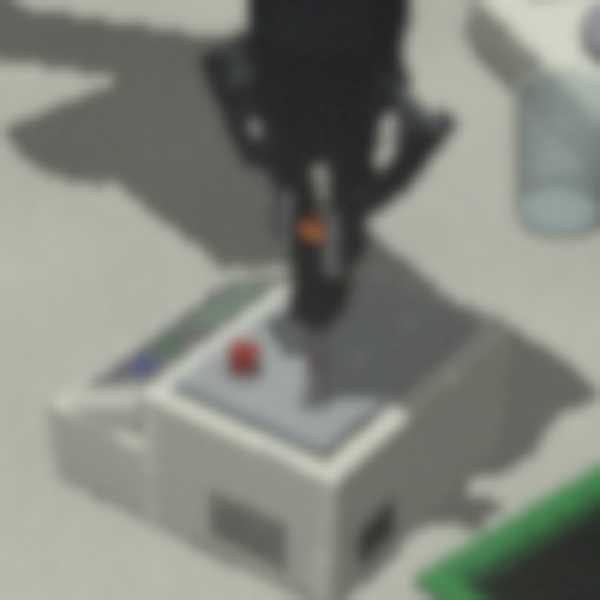

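View pics/w9.png

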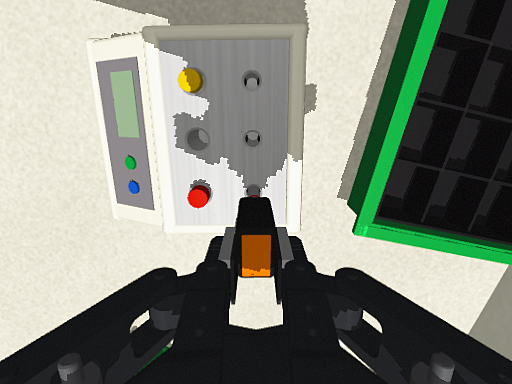

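```bash
python3 - <<'E'
from h import *
move_l([*W["right"],.192],.05);rep("out")
cmd=goto([*W["middle"],.189],.08);rep("over middle");print(cmd)
f,T=snap("wrist");i=f["img"][...,::-1]
cv2.imwrite("pics/w10z.png",cv2.resize(i[165:200,235:275],None,fx=15,fy=15,interpolation=0))
E
```

```text
out t=16.36 [0.6093 0.1204 0.1919] depth -9.2 F [-0.  -0.3 -0.7] tau [-0.04 -0.01  0.02]
over middle t=17.61 [0.5977 0.1629 0.189 ] depth -6.3 F [-0.7  0.4 -0.5] tau [ 0.05  0.03 -0.01]
[0.59774373 0.16284532 0.18896852]
```

View pics/w10z.png

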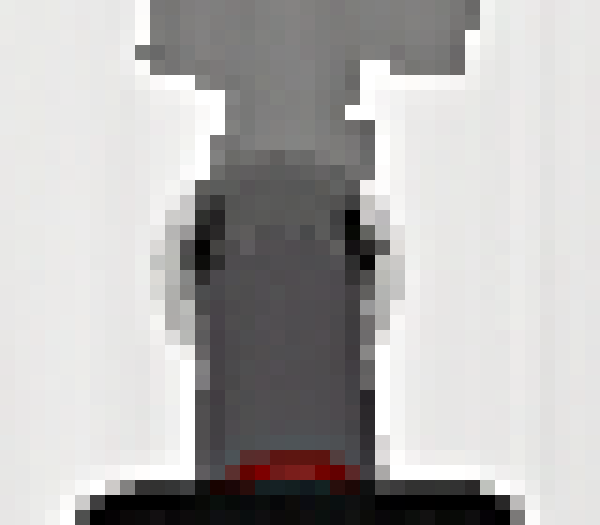

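```bash
python3 - <<'E'
from h import *
h=probe([*W["middle"],.189])
if h:
    p=get_state()["position"]
    if Z0-p[2]>.021 and Z0-p[2]<.046:
        h=move_l([*W["middle"],p[2]-.004],.01,until_force=8);rep("again %s"%h)
f,T=snap("wrist","w11")
E
```

```text
entry False t=18.86 [0.5977 0.1627 0.1625] depth 20.2 F [-1.3 -0.5 -0.4] tau [-0.07  0.15  0.03]
bottom True t=20.68 [0.5975 0.1626 0.1326] depth 50.1 F [-1.4  0.7  4.8] tau [-0.08  0.3   0.02]
```

View pics/w11.png

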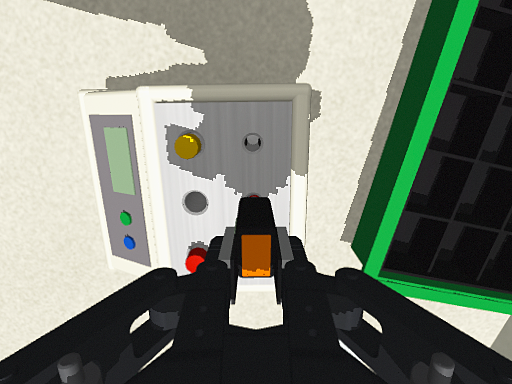

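```bash
python3 - <<'E'
from h import *
p=get_state()["position"]
h=move_l([p[0],p[1],p[2]-.003],.01,until_force=8);rep("again %s"%h)
let_go();rep("open")
p=get_state()["position"]
move_l([p[0],p[1],.25],.12);rep("up")
c=np.array([W["middle"][0],W["middle"][1]])
b=R.from_rotvec(get_state()["eef_rot"]).as_matrix()
q=np.array([*c,.27])+b@np.array([0,-.06,0])
move_l(q,.12);rep("side")
f,T=snap("wrist","w12");snap("scene","s12");snap("top","t12")
print(proj(f,T,[[*W["middle"],z] for z in (.095,.125,.177)]))
i=cv2.imread("pics/s12.png");j=cv2.imread("pics/t12.png")
cv2.imwrite("pics/s12z.png",np.hstack([cv2.resize(i[120:220,230:320],None,fx=4,fy=4),cv2.resize(j[150:250,180:280],None,fx=4,fy=4)]))
E
```

```text
again True t=20.93 [0.5975 0.1627 0.1326] depth 50.1 F [-1.  -0.1  5.4] tau [-0.07  0.45 -0.04]
open t=21.59 [0.5966 0.1625 0.1318] depth 50.9 F [ 0.4 -0.4  1.1] tau [-0.04 -0.02  0.01]
up t=22.73 [0.5961 0.1624 0.2491] depth -66.4 F [ 0.2 -1.1  0.3] tau [ 0.   -0.04 -0.06]
side t=23.40 [0.5818 0.2206 0.2697] depth -87.0 F [-0.1 -0.5 -0.6] tau [-0.04  0.05  0.06]
[[255.44156062 211.12649587]
 [255.38052517 220.23874545]
 [255.24594313 240.33057334]]
```

View pics/s12z.png

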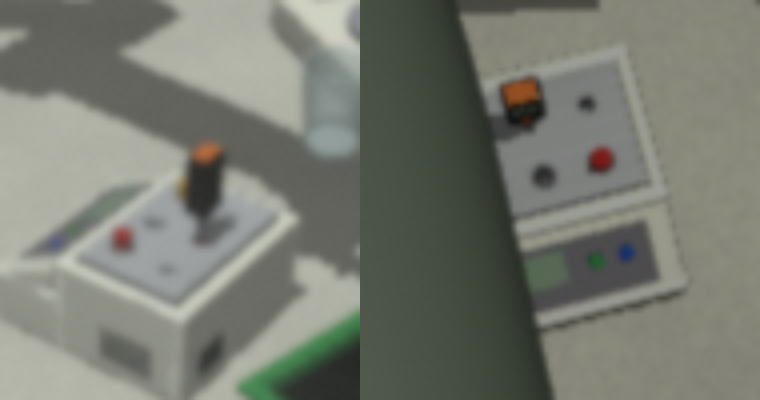

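View pics/w12.png

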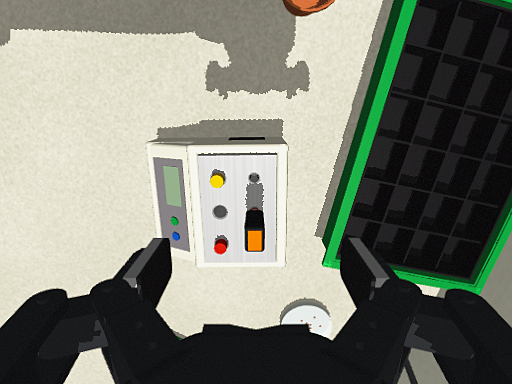

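```bash
python3 - <<'E'
from h import *
sleep(.3);rep("end");print(sign_off())
E
```

```text
end t=23.85 [0.582  0.2202 0.2699] depth -87.2 F [ 0.4 -0.5 -0.5] tau [ 0.   -0.01  0.04]
the job is handed in; nothing more can be done
None
```

The thermometer is upright, let go and fully home in the middle probe well. I handed the job in at about 24 s.

- **Right well:** it stopped 25 mm down, on a spacer of about 25 mm. A second gentle push stopped at the same depth, so I drew it out.
- **Middle well:** it bottomed at 50.1 mm and did the same on a second push, so it is down to the line. I never tried the left well.
- **Force on the tip:** I set the pushes to stop at force changes of 8 to 13 N. The force read after each stop was at most about 6 N.
- **Last pictures:** the red line sits at the block's top face in the blurred scene picture. The orange top is at pixel (255, 240) in the wrist picture, where it was predicted to be for a thermometer fully home. The tubes are in place and the gripper is clear.
- **Checks that disagreed:** when I checked over the right well, the wrist camera's measured well positions were about 1.8 mm off. I corrected this from the picture before inserting. I did not check the other bench items one by one at the end.

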